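# Lock the shaker hitch with a spring cotter

### The job

Lock the shaker carrier to its hitch: push the hitch pin fully home until its head meets the brass liner, then take the spring cotter (the one with the bow) out of its holder block and push its straight leg down through the pin's cross hole until the bow snaps over the pin and the cotter sits fully down. Work gently, feeling for the hole rather than forcing the leg, let go of the cotter, and leave the other things on the bench where they are.

Things in the scene. Friction and masses are not known exactly. Their poses are not given: they have to be found in the camera images.
- bracket: the fixed hitch: aluminium base plate 130x200x14 mm, grey two-cheeked fork (50 mm along x, y = 43 to 73 mm, top 102 mm high), steel tongue, brass liner; through them a plain steel pin of 22 mm diameter along this frame's y, at x = 0, axis 80 mm up. Origin: on the bench below the pin's axis, 43 mm clear of the fork; z up. Only the pin moves
- search_start (a point): point on the pin's top line (91 mm up) at bracket x = 0, y = 12 mm; axes as bracket. With the pin home its vertical cross hole lies somewhere from 2 to 28 mm from here towards -y, as the liner (and with it pin, hole and head) sits differently in each hitch; not measured: feel for the hole along the pin's top. Hole 7.6 mm wide, square edges. The pin's free end is 28 mm past the hole
- head_mid (a point): on the pin's axis (80 mm up): middle of the range where the head's outer face can be when home, bracket x = 0, y = 100 mm; the true place is up to 13 mm either way along y. The head is a disc 34 mm in diameter, 12 mm thick on the +y side; it stands farther out (+y) by the travel that remains. Push it towards -y
- pin (a joint): how far the pin has been pushed in along the bracket's -y, in m: 0 drawn back, 0.050 fully home (hard stop, head on liner). Slides with about 5 N of friction and stays where it is left
- clip: steel spring cotter, 72 g, standing leg-down in a white block (30x40x60 mm), neck on its top, bow outside; hole 7 mm. Origin: on the leg's axis under the neck (16x11x10 mm, x = -4 to 12) that rests on the pin's top when seated; z up the leg, x towards the bow, y across the wire plane. Leg 5.5 mm diameter, its last 6 mm 5 mm, cut flat at z = -52 mm. Seat it with x along the bracket's x or -x
- clip_eye (a point): centre of the cotter's coil eye, to hold it by across its flat sides (along the cotter's y): 11 mm thick, 28 mm outer diameter; in the cotter's frame at x = 4, z = 19 mm, so its lowest edge is 5 mm above the neck's underside. Fingers must stay above the pin's top when seated
- bow (a joint): opening of the cotter's sprung bow, rad: 0 relaxed, 0.04 to 0.08 riding over the pin's side, near 0 once snapped over. 5 mm wire on the cotter's +x side; throat 7.7 mm from the leg's axis at z = -21.5 mm, flared tip at x = 17, z = -30 mm. It bears on the pin's side with about 10 N from about 18 to 3 mm above seated: first 2 to 8 N of push, then it pulls the cotter down
- ringpin: bystander: a plain ring pin, same eye, neck and leg as the cotter but no bow, standing in the other white block; origin as on the cotter
- flask: bystander: conical glass flask, 84 mm diameter at the foot, 120 mm high, origin under its centre
- beaker: bystander: glass beaker, 68 mm diameter, 85 mm high, origin under its centre
Mind the look-alikes: they are no part of the job. What is shaped like the clip but pink is not meant.

How it is judged:
By the outcome, as a careful person would: the job done as asked, in the order asked, and still so for the second after the job is handed in, with the robot touching nothing.
It also fails if it takes over 72 s, if anything falls off the work surface, if the arm or the gripper's body presses on something with over 40 N, if the wrist force passes 120 N, or if a joint passes its speed limit or range.

### The arm

A 7-joint arm with a two-finger parallel gripper is mounted at the origin on the work surface. World frame = base frame: x ahead of the robot, y to its left, z up, the work surface at z = 0. Lengths are in m, angles in rad, forces in N, time in s.
With the tool pointing down it reaches from about 0.4 to 0.85 m from the base axis. Payload 10.4 kg.
Tool frame: the origin (TCP) lies on the front face of the gripper's body, between the roots of the fingers; the fingertips stand 70 mm ahead of it and the grasp point (between the pads) lies 51 mm ahead of it (grasp_offset is the distance from the TCP to the grasp point, in m); z points along the fingers, y is the direction in which the jaws open and shut (so a half turn about z gives the same grasp; the last joint's range is limited). The gripper opens to 87 mm and grips with 3 to 60 N. Pads are 19 mm wide; open, the fingers measure 117 mm over their backs; the gripper's body (75 mm by 190 mm) begins 51 mm behind the grasp point.
Start: joints at [-1.139, 0.332, -0.065, 1.46, 0.022, 1.35, -0.088], TCP at [0.275, 0.561, 0.292] pointing down, gripper open.
Joint ranges: [-2.6, 2.6], [-0.5, 2.12], [-1.47, 1.34], [0.16, 2.42], [-1.27, 4.41], [0.06, 2.06], [-2.6, 2.6]. Speed limits (rad/s): [2.22, 2.22, 2.79, 2.79, 3.14, 3.14, 3.14].

### API

Orientations are given as a unit quaternion [x, y, z, w].
In Python, from bench import * gives the robot as it stands. The module is installed in compiled form; this text tells all that it offers.
- The arm moves only by the tool arm_command, never from a script. Its argument "commands" is a list of rows, each a list of 3 entries, a list of its own where there are three numbers: the opening in per cent of the stroke, from 0 (shut) to 100 (fully open), then the shift along the tool's x, y, z in m, then the turn, a rotation vector about the tool's x, y, z in rad. A call has exactly 10 rows; each row is the pose to reach, as a shift and turn from the pose commanded when the call began, along the tool's axes at that moment; what a row does not reach only later rows make up. A row lasts 1/12 s, in which the tool goes at most 41.7 mm and 7.16 degrees, less where a joint would pass 70% of its speed; a pose out of reach is approached as far as the arm can. A call with a gripper value outside its range is refused whole. The fingers move at their own pace and stop on an object; "squeeze" is the grip in N (left out, the last holds). Time passes only in rows, so rows that repeat a pose let the fingers close, or fill a call up. It gives the time, the measured TCP pose, the force and the opening at its end, in the units of the state.
- read_state(): the state, without advancing time (a new reading comes with each control period).
- camera(name): name is "side" or "top" or "wrist"; returns a dict with "pixels" (400x640x3 uint8, red, green, blue), "fx", "fy", "cx", "cy" (pixels), "rvec" (rotation vector, rad) and "tvec" (3), from world to camera coordinates, as OpenCV has them; the wrist camera has in their place "mount" (4x4, takes a point from camera to tool coordinates, whose origin is the TCP and whose axes are the flange's). Camera axes: x right, y down, z forward; pixel columns grow to the right and rows downward; lengths in m; the calibration is good to about 2 mm. A picture is of the moment at which its call begins: read the wrist's pose just before it. There is no depth.
- close_job(): hands the job in, once; it reports no verdict.
The state is a dict: "time": time; "joint_positions": joint angles; "joint_vel": joint speeds; "joint_torque": joint torques, N m; "ee_pos": TCP position; "eef_rot": TCP orientation; "ft_force": force on the tool from outside, world axes, zero at the start; "torque": the same for the moment, N m; "width": finger opening in m.
Only numpy, scipy, OpenCV 4.12 (cv2) and the standard library are available. Lean on these libraries where they do the work, as an engineer would, in place of code of your own. Each camera call takes 0.05 s, during which the arm holds its last target.

## Working session

There is one attempt and no reset: what is moved stays moved. The work goes in short steps, Python scripts to look and compute and a tool call to move; the robot and the scene stay as the last step left them, time stands still between calls to the robot, and variables do not carry over. Pictures are saved under pics/ and viewed, and the job is handed in when it is done.

Besides the shell and the picture viewer there is one more tool, called after "Emit:" as name([rows], argument=value, ...), one row to a line, values as JSON. arm_command: Moves the arm, as the interface text tells. Its arguments: {"type":"object","properties":{"commands":{"type":"array","items":{"type":"array"}},"squeeze":{"type":"number"}},"required":["commands"]}

```bash
mkdir -p pics; ls; cat > h.py <<'E'
from bench import *
import numpy as np, cv2
from scipy.spatial.transform import Rotation as R
def snap(n,f):
    s=read_state(); c=camera(n); cv2.imwrite('pics/'+f+'.png',c['pixels'][:,:,::-1]); return s,c
def cam(c,s=None):
    K=np.array([[c['fx'],0,c['cx']],[0,c['fy'],c['cy']],[0,0,1.]])
    if 'mount' in c:
        T=np.eye(4);T[:3,:3]=R.from_quat(s['eef_rot']).as_matrix();T[:3,3]=s['ee_pos']
        W=T@np.array(c['mount']); return K,W[:3,:3],W[:3,3]
    Rm=cv2.Rodrigues(np.array(c['rvec'],float))[0]; t=np.array(c['tvec']).ravel()
    return K,Rm.T,-Rm.T@t
def ray(k,u,v):
    K,Rw,o=k; d=Rw@np.linalg.inv(K)@np.array([u,v,1.]); return o,d/np.linalg.norm(d)
def onz(k,u,v,z):
    o,d=ray(k,u,v); return o+d*(z-o[2])/d[2]
def proj(k,p):
    K,Rw,o=k; q=K@(Rw.T@(np.array(p)-o)); return q[:2]/q[2]
def tri(rs):
    A=0;b=0
    for o,d in rs:
        P=np.eye(3)-np.outer(d,d);A=A+P;b=b+P@o
    return np.linalg.solve(A,b)
E
python3 - <<'E'
from h import *
for n in ['side','top','wrist']:
    s,c=snap(n,n+'0'); k=cam(c,s); print(n,c['fx'],k[2].round(3),k[1][:,2].round(3))
s=read_state();print(s['time'],s['ee_pos'],s['eef_rot'],s['ft_force'],s['width'])
print(R.from_quat(s['eef_rot']).as_matrix().round(3))
E
```

```text
pics
side 438.84714804566056 [0.495 0.721 0.736] [ 0.049 -0.701 -0.712]
top 420.876436871699 [0.483 0.054 0.881] [ 0.071  0.011 -0.997]
wrist 281.54397083360755 [0.215 0.591 0.384] [ 0.22  -0.109 -0.969]
0.15 [0.27445496 0.56129733 0.29168573] [ 2.25440342e-01  9.74256849e-01 -4.82774232e-04 -1.02765777e-04] [-0.67629563 -0.00695883 -0.2125961 ] 0.08718488738055317
[[-0.898  0.439 -0.   ]
 [ 0.439  0.898 -0.001]
 [-0.    -0.001 -1.   ]]
```

View pics/side0.png

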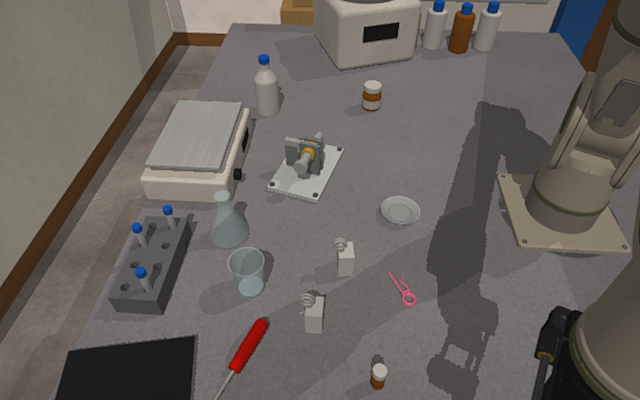

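View pics/top0.png

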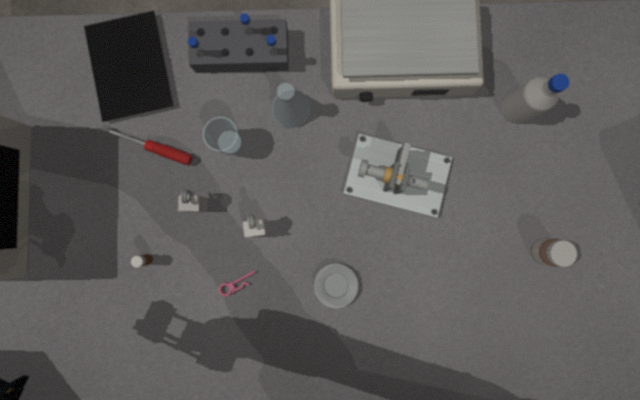

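View pics/wrist0.png

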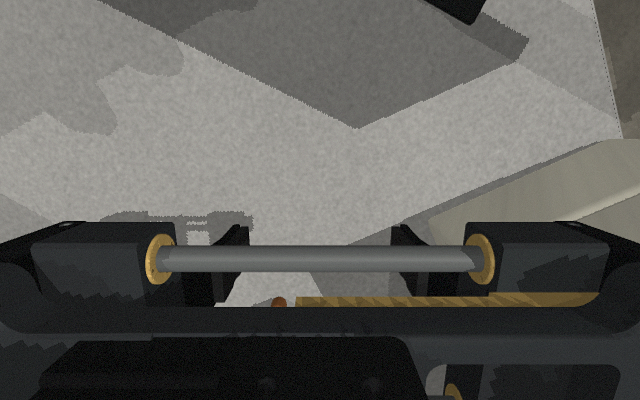

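Side view: hitch at about (305,165), two blocks at about (345,255) and (313,312); the pink look-alike lies at (402,290). I'll zoom in on these.

```bash
python3 - <<'E'
import cv2,numpy as np
s=cv2.imread('pics/side0.png');t=cv2.imread('pics/top0.png')
f=lambda i,x,y,w,h,k:cv2.resize(i[y:y+h,x:x+w],None,fx=k,fy=k,interpolation=cv2.INTER_CUBIC)
a=np.hstack([f(s,260,120,100,90,4),f(s,280,230,100,112.5.__int__(),4)[:360]])
b=np.hstack([f(t,340,125,120,100,3.6.__int__()+0),f(t,165,175,120,100,3)])
cv2.imwrite('pics/za.png',a);cv2.imwrite('pics/zb.png',np.clip(b*1.6,0,255).astype('uint8'))
E
```

```text
(no output)
```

View pics/za.png

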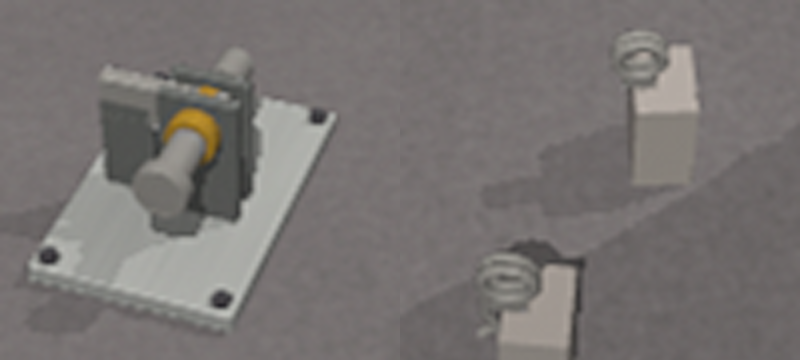

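View pics/zb.png

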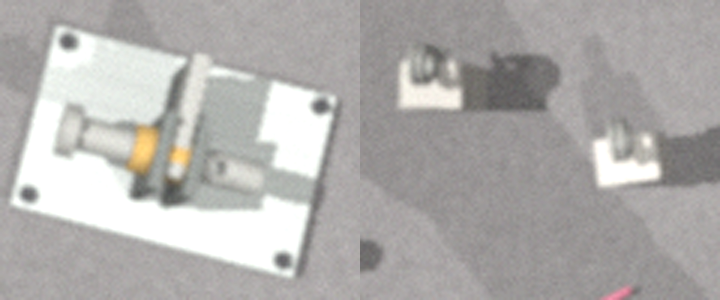

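```bash
python3 - <<'E'
from h import *
def show(n,masks):
    pass
s,c=snap('top','t1');kt=cam(c); im=c['pixels'].astype(int)
hsv=cv2.cvtColor(c['pixels'],cv2.COLOR_RGB2HSV)
def blob(m,x0,y0,x1,y1):
    z=np.zeros(m.shape,np.uint8); z[y0:y1,x0:x1]=m[y0:y1,x0:x1]
    cs,_=cv2.findContours(z,cv2.RETR_EXTERNAL,cv2.CHAIN_APPROX_NONE); return max(cs,key=cv2.contourArea)
g=c['pixels'].min(2)
print('grey plate',im[190,360],im[150,440],'bench',im[230,420],'block',im[207,188],im[232,258])
# bolts corner dark at (362,139),(446,160),(434,212),(350,190)
for (u,v) in [(362.5,139),(446.5,160),(434,212),(349.5,190)]:
    w=g[v-5:v+6,int(u)-5:int(u)+6].astype(float); m=w<105; yy,xx=np.nonzero(m)
    p=(xx.mean()+int(u)-5,yy.mean()+v-5); print('bolt',p,onz(kt,*p,0.016).round(4))
k=(g>150).astype(np.uint8)
for nm,box in [('plate',(335,125,460,222)),('blkA',(172,190,205,216)),('blkB',(236,215,272,242))]:
    th=140 if nm!='plate' else 135
    cn=blob((g>th).astype(np.uint8),*box); h=cv2.convexHull(cn); r=cv2.minAreaRect(h); z=.014 if nm=='plate' else .06
    B=cv2.boxPoints(r); W=np.array([onz(kt,*p,z) for p in B]); print(nm,r,'\n',W.round(4)[:,:2],W.mean(0).round(4),[np.linalg.norm(W[i]-W[(i+1)%4]).round(4) for i in range(4)])
s,c=snap('side','s1');ks=cam(c)
print('base px top',proj(kt,[0,0,0]),proj(kt,[.5,0,0]),proj(kt,[.5,.2,0]))
# eye from both
for nm,a,b in [('A',(306.5,299.5),(187,196)),('B',(340,244),(250.5,221.5))]:
    r1=ray(ks,*a);r2=ray(kt,*b);print(nm,tri([r1,r2]).round(4))
E
```

```text
grey plate [164 168 165] [108 106 106] bench [111 107 106] block [155 151 147] [172 168 161]
bolt (np.float64(362.2962962962963), np.float64(137.62962962962962)) [ 0.6609 -0.0314  0.016 ]
bolt (np.float64(447.625), np.float64(160.3125)) [ 0.6092 -0.2058  0.016 ]
bolt (np.float64(435.26666666666665), np.float64(212.6)) [ 0.502  -0.1759  0.016 ]
bolt (np.float64(348.5652173913044), np.float64(190.04347826086956)) [5.524e-01 1.000e-04 1.600e-02]
plate ((397.4927062988281, 175.0838623046875), (96.40655517578125, 61.457794189453125), 14.420774459838867) 
 [[ 0.547   0.0113]
 [ 0.6706 -0.0239]
 [ 0.6155 -0.2153]
 [ 0.4932 -0.1786]] [ 0.5816 -0.1016  0.014 ] [np.float64(0.1285), np.float64(0.1993), np.float64(0.1276), np.float64(0.1974)]
blkA ((188.0, 205.0), (18.0, 8.0), 0.0) 
 [[0.5193 0.3355]
 [0.535  0.3355]
 [0.5341 0.3001]
 [0.5185 0.3002]] [0.5267 0.3178 0.06  ] [np.float64(0.0157), np.float64(0.0354), np.float64(0.0157), np.float64(0.0354)]
blkB ((252.98841857910156, 227.92483520507812), (14.445432662963867, 19.159208297729492), 81.25383758544922) 
 [[0.4906 0.2113]
 [0.4955 0.1743]
 [0.4676 0.1703]
 [0.4628 0.2073]] [0.4791 0.1908 0.06  ] [np.float64(0.0374), np.float64(0.0281), np.float64(0.0373), np.float64(0.0281)]
base px top [355.64545057 465.27504105] [348.83472688 215.64656339] [253.26632461 217.78795441]
A [0.5442 0.3149 0.0751]
B [0.4917 0.1922 0.0794]
```

```bash
python3 - <<'E'
from h import *
s,c=snap('top','t2');kt=cam(c);s,c2=snap('side','s2');ks=cam(c2)
for n,u,v,z in [('head outer mid',360,168,.085),('collar/brass',388,174,.085),('free end top',427.5,186,.088),('hole',413.5,181,.091),('forkcheek top',405,146,.102),('fork low',398,190,.102)]:
    print(n,onz(kt,u,v,z).round(4))
hd=tri([ray(kt,360,168),ray(ks,260+155/4,120+192/4)]);print(hd)
# move from current to desired pose in tool axes
s=read_state();Rw=R.from_quat(s['eef_rot'])
def rel(p,az):
    a=np.radians(az);x=np.array([np.cos(a),np.sin(a),0]);z=np.array([0,0,-1]);T=R.from_matrix(np.c_[x,np.cross(z,x),z])
    print('shift',Rw.inv().apply(np.array(p)-s['ee_pos']).round(4),'rot',(Rw.inv()*T).as_rotvec().round(4))
rel([.62,.04,.30],73.7)
E
cat >> h.py <<'E'
def rel(p,az):
    s=read_state();Rw=R.from_quat(s['eef_rot'])
    a=np.radians(az);x=np.array([np.cos(a),np.sin(a),0]);z=np.array([0,0,-1]);T=R.from_matrix(np.c_[x,np.cross(z,x),z])
    print('shift',Rw.inv().apply(np.array(p)-s['ee_pos']).round(4),'rot',(Rw.inv()*T).as_rotvec().round(4))
E
```

```text
head outer mid [ 0.5883 -0.0185  0.085 ]
collar/brass [ 0.5756 -0.0712  0.085 ]
free end top [ 0.5508 -0.1443  0.088 ]
hole [ 0.5605 -0.1177  0.091 ]
forkcheek top [ 0.6254 -0.102   0.102 ]
fork low [ 0.5434 -0.086   0.102 ]
[ 0.59091939 -0.01891256  0.08027411]
shift [-0.5394 -0.3167 -0.0078] rot [-2.0000e-04  2.0000e-04  1.4005e+00]
```

Emit:
arm_command([
  [0,[-0.02,-0.012,0],[0,0,0.05]],
  [0,[-0.05,-0.03,0],[0,0,0.13]],
  [0,[-0.08,-0.047,0],[0,0,0.21]],
  [0,[-0.11,-0.065,0],[0,0,0.29]],
  [0,[-0.14,-0.082,0],[0,0,0.37]],
  [0,[-0.17,-0.1,0],[0,0,0.45]],
  [0,[-0.2,-0.117,0],[0,0,0.53]],
  [0,[-0.23,-0.135,0],[0,0,0.61]],
  [0,[-0.26,-0.153,0],[0,0,0.69]],
  [0,[-0.29,-0.17,0],[0,0,0.77]],
], squeeze=20)

```text
time: 1.18
ee_pos: [0.461, 0.2797, 0.2925]
eef_rot: [0.576, 0.817, 0.0, -0.0]
ft_force: [0.9, 0.1, -1.1]
width: 0.0285
```

```bash
python3 -c "
from h import *
rel([.62,.04,.30],73.7);s=read_state();print(s['joint_positions'],s['ft_force'])"
```

```text
shift [-0.2791  0.0694 -0.0076] rot [ 3.000e-04 -5.000e-04  6.265e-01]
[-0.82012735  0.13837359  0.20986391  1.7008974  -0.03003833  1.30494619
 -0.26229083] [ 0.92345886  0.13909983 -1.09239609]
```

Emit:
arm_command([
  [0,[-0.03,0.007,0],[0,0,0.07]],
  [0,[-0.06,0.015,0],[0,0,0.14]],
  [0,[-0.09,0.022,0],[0,0,0.21]],
  [0,[-0.12,0.03,0],[0,0,0.28]],
  [0,[-0.15,0.037,0],[0,0,0.35]],
  [0,[-0.18,0.045,0],[0,0,0.42]],
  [0,[-0.21,0.052,0],[0,0,0.49]],
  [0,[-0.24,0.06,0],[0,0,0.56]],
  [0,[-0.27,0.067,0],[0,0,0.62]],
  [0,[-0.279,0.069,0],[0,0,0.627]],
])

```text
time: 2.02
ee_pos: [0.6214, 0.0372, 0.2922]
eef_rot: [0.802, 0.598, -0.0, 0.001]
ft_force: [0.4, -1.0, 0.7]
width: 0.0003
```

```bash
python3 -c "
from h import *
s,c=snap('wrist','w2');s2,c2=snap('top','t3');print(s['ee_pos'],s['joint_positions'],s['ft_force'])"
```

```text
[0.62135914 0.03716668 0.29220936] [-0.49635848  0.34144287  0.46579235  1.49252885 -0.15244214  1.34352901
 -0.30922193] [ 0.37612249 -0.95064204  0.74399543]
```

View pics/w2.png

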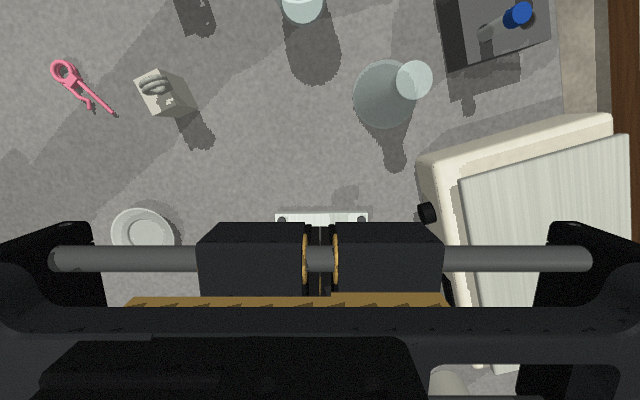

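Wrist view: the ring pin block at (165,90) has no bow, so the other block must hold the cotter. Next: line up outside the pin head and descend.

```bash
python3 -c "
from h import *
rel([.6005,.0185,.138],73.7)"
```

```text
shift [-0.0259 -0.0132  0.154 ] rot [0.0002 0.0012 0.    ]
```

Emit:
arm_command([
  [0,[-0.013,-0.007,0.01],[0,0,0]],
  [0,[-0.02,-0.013,0.03],[0,0,0]],
  [0,[-0.02,-0.013,0.06],[0,0,0]],
  [0,[-0.02,-0.013,0.09],[0,0,0]],
  [0,[-0.02,-0.013,0.12],[0,0,0]],
  [0,[-0.02,-0.013,0.14],[0,0,0]],
  [0,[-0.02,-0.013,0.15],[0,0,0]],
  [0,[-0.02,-0.013,0.154],[0,0,0]],
  [0,[-0.02,-0.013,0.154],[0,0,0]],
  [0,[-0.02,-0.013,0.154],[0,0,0]],
])

```text
time: 2.95
ee_pos: [0.6025, 0.0273, 0.1396]
eef_rot: [0.799, 0.601, 0.001, 0.0]
ft_force: [0.9, -0.9, -0.5]
width: 0.0005
```

```bash
python3 -c "
from h import *
s2,c2=snap('side','s4');s2,c2=snap('top','t4');print(s2['ee_pos'],s2['ft_force'])
a=cv2.resize(cv2.imread('pics/s4.png')[110:210,250:370],None,fx=3.3,fy=4);b=cv2.resize(cv2.imread('pics/t4.png')[110:210,340:460],None,fx=3.3,fy=4)
cv2.imwrite('pics/z4.png',np.hstack([a,b]))"
```

```text
[0.60267641 0.02709312 0.13984635] [ 0.4594617  -0.22409473  0.63337185]
```

View pics/z4.png

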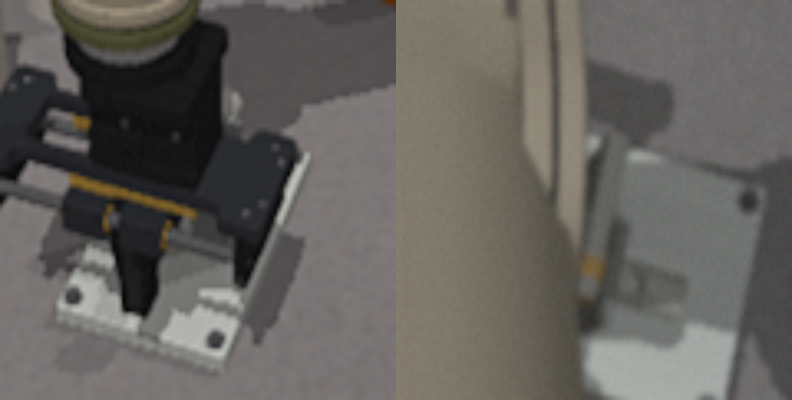

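Emit:
arm_command([
  [0,[-0.008,0,0],[0,0,0]],
  [0,[-0.016,0,0],[0,0,0]],
  [0,[-0.024,0,0],[0,0,0]],
  [0,[-0.03,0,0],[0,0,0]],
  [0,[-0.036,0,0],[0,0,0]],
  [0,[-0.042,0,0],[0,0,0]],
  [0,[-0.048,0,0],[0,0,0]],
  [0,[-0.054,0,0],[0,0,0]],
  [0,[-0.06,0,0],[0,0,0]],
  [0,[-0.065,0,0],[0,0,0]],
])

```text
time: 3.88
ee_pos: [0.5842, -0.0349, 0.1385]
eef_rot: [0.799, 0.602, 0.001, -0.0]
ft_force: [1.6, 5.6, -0.8]
width: 0.0007
```

Emit:
arm_command([
  [0,[-0.003,0,0],[0,0,0]],
  [0,[-0.006,0,0],[0,0,0]],
  [0,[-0.009,0,0],[0,0,0]],
  [0,[-0.011,0,0],[0,0,0]],
  [0,[-0.013,0,0],[0,0,0]],
  [0,[-0.015,0,0],[0,0,0]],
  [0,[-0.016,0,0],[0,0,0]],
  [0,[-0.017,0,0],[0,0,0]],
  [0,[-0.018,0,0],[0,0,0]],
  [0,[-0.019,0,0],[0,0,0]],
])

```text
time: 4.72
ee_pos: [0.5816, -0.043, 0.1389]
eef_rot: [0.796, 0.605, 0.006, -0.003]
ft_force: [13.0, 37.0, -5.3]
width: 0.0004
```

Emit:
arm_command([
  [0,[0.005,0,0],[0,0,0]],
  [0,[0.012,0,0],[0,0,0]],
  [0,[0.02,0,0],[0,0,0]],
  [0,[0.03,0,0],[0,0,0]],
  [0,[0.04,0,-0.01],[0,0,0]],
  [0,[0.05,0,-0.03],[0,0,0]],
  [0,[0.06,0,-0.06],[0,0,0]],
  [0,[0.07,0,-0.09],[0,0,0]],
  [0,[0.09,0,-0.1],[0,0,0]],
  [0,[0.11,0,-0.11],[0,0,0]],
])

```text
time: 5.55
ee_pos: [0.6099, 0.0518, 0.2512]
eef_rot: [0.8, 0.6, 0.001, 0.001]
ft_force: [0.1, 0.4, -1.1]
width: 0.0003
```

```bash
python3 -c "
from h import *
s2,c2=snap('side','s5');s2,c2=snap('top','t5');print(s2['ee_pos'],s2['ft_force'])
a=cv2.resize(cv2.imread('pics/s5.png')[110:210,250:370],None,fx=3.3,fy=4);b=cv2.resize(cv2.imread('pics/t5.png')[110:210,340:460],None,fx=3.3,fy=4)
cv2.imwrite('pics/z5.png',np.hstack([a,b]))"
```

```text
[0.61086369 0.05750123 0.25217916] [-0.62988433  5.07632684  1.45546961]
```

View pics/z5.png

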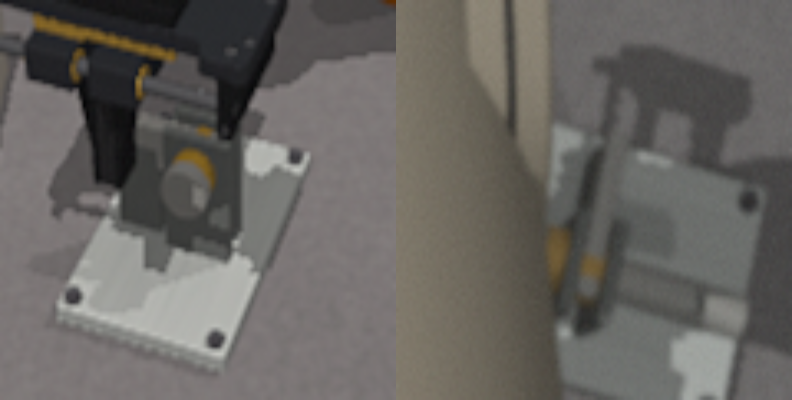

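```bash
python3 -c "
from h import *
a=cv2.resize(cv2.imread('pics/s1.png')[280:340,280:340],None,fx=6.6,fy=6.6,interpolation=0);b=cv2.resize(cv2.imread('pics/t1.png')[180:220,170:210],None,fx=9.9,fy=9.9,interpolation=0)
cv2.imwrite('pics/z6.png',np.hstack([a,b]))
rel([.545,.314,.25],180)"
```

```text
shift [ 0.2304 -0.1332  0.001 ] rot [ 4.4000e-03  3.0000e-04 -1.8473e+00]
```

View pics/z6.png

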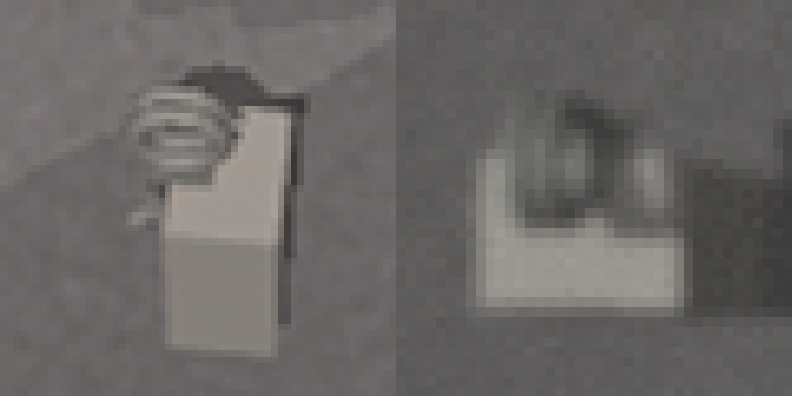

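```bash
python3 -c "
from h import *
kt=cam(camera('top'));ks=cam(camera('side'))
print(tri([ray(kt,186,196),ray(ks,307.6,300)]),onz(kt,186,196,.079),onz(ks,307.6,300,.079))
# block corners
for u,v in [(478,312),(685,308)]: print(onz(kt,170+(u-396)/9.9-.5,180+v/9.9-.5,.06))
for u,v in [(165,240),(278,243),(290,108)]: print('s',onz(ks,280+u/6.6-.5,280+v/6.6-.5,.06))
"
```

```text
[0.54311167 0.31646039 0.07623419] [0.54304208 0.31556008 0.079     ] [0.5427713  0.31816262 0.079     ]
[0.51537272 0.33790895 0.06      ]
[0.51523771 0.29683878 0.06      ]
s [0.5466906 0.3378773 0.06     ]
s [0.51738389 0.3366654  0.06      ]
s [0.51684769 0.29614479 0.06      ]
```

Emit:
arm_command([
  [20,[0.022,-0.013,0],[0,0,-0.12]],
  [20,[0.044,-0.027,0],[0,0,-0.24]],
  [20,[0.07,-0.04,0],[0,0,-0.36]],
  [20,[0.092,-0.053,0],[0,0,-0.48]],
  [20,[0.115,-0.067,0],[0,0,-0.6]],
  [20,[0.13,-0.08,0],[0,0,-0.72]],
  [20,[0.15,-0.09,0],[0,0,-0.84]],
  [20,[0.17,-0.1,0],[0,0,-0.96]],
  [20,[0.185,-0.107,0],[0,0,-1.08]],
  [20,[0.2,-0.115,0],[0,0,-1.2]],
])

```text
time: 6.58
ee_pos: [0.5539, 0.2754, 0.2479]
eef_rot: [0.318, 0.948, -0.001, -0.0]
ft_force: [1.2, -0.4, 0.1]
width: 0.0176
```

```bash
python3 -c "
from h import *
s2,c2=snap('side','s7');s2,c2=snap('top','t7');s,c=snap('wrist','w7');print(s2['ee_pos'],s2['joint_positions'])
a=cv2.resize(cv2.imread('pics/s7.png')[110:210,250:370],None,fx=3.3,fy=4);b=cv2.resize(cv2.imread('pics/t7.png')[110:210,340:460],None,fx=3.3,fy=4)
cv2.imwrite('pics/z7.png',np.hstack([a,b]))
rel([.545,.314,.25],180)"
```

```text
[0.55249305 0.27936103 0.24766875] [-0.66960874  0.34401211  0.16182837  1.54669856 -0.05846854  1.25648622
  0.43751943]
shift [ 0.0302  0.0251 -0.0023] rot [-0.001  -0.0007 -0.6525]
```

View pics/z7.png

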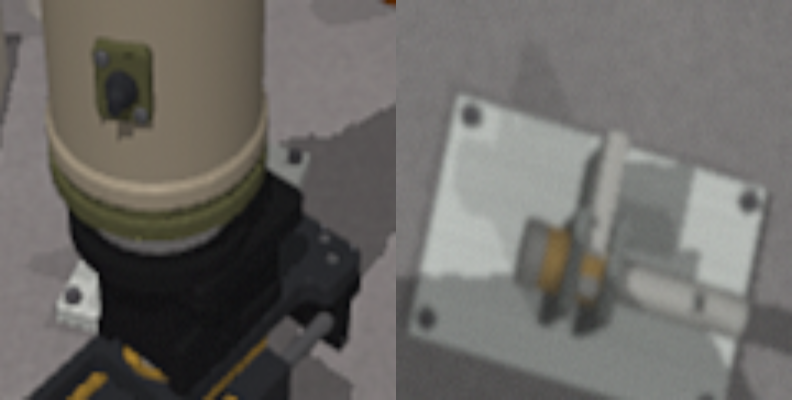

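View pics/w7.png

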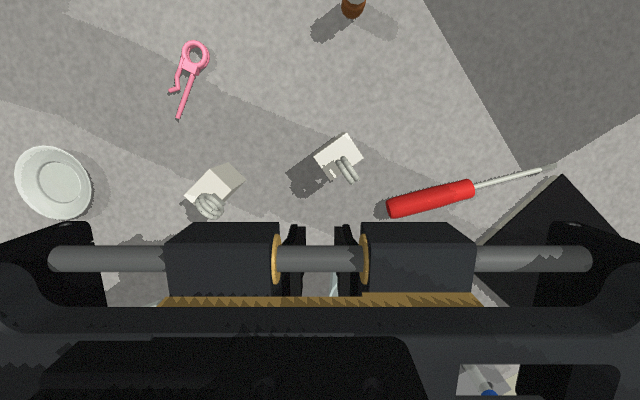

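Top view: pin head against the liner; the hole is a dark spot near pixel (432,184). Wrist view: the cotter's block at (338,155), ring pin at (213,190). Next: over the cotter.

```bash
python3 -c "
from h import *
kt=cam(camera('top'))
print('hole',onz(kt,340+(700-396)/3.3-.5,110+298/4-.5,.091))
rel([.543,.3165,.2],180)"
```

```text
hole [ 0.55409637 -0.15138933  0.091     ]
shift [0.0346 0.0266 0.0478] rot [-0.0013 -0.     -0.6556]
```

Emit:
arm_command([
  [40,[0.006,0.006,0],[0,0,-0.1]],
  [40,[0.012,0.012,0],[0,0,-0.2]],
  [40,[0.018,0.016,0.01],[0,0,-0.3]],
  [40,[0.024,0.02,0.02],[0,0,-0.4]],
  [40,[0.03,0.023,0.025],[0,0,-0.5]],
  [40,[0.033,0.026,0.03],[0,0,-0.6]],
  [40,[0.033,0.026,0.03],[0,0,-0.65]],
  [40,[0.033,0.026,0.03],[0,0,-0.653]],
  [40,[0.033,0.026,0.03],[0,0,-0.653]],
  [40,[0.033,0.026,0.03],[0,0,-0.653]],
])

```text
time: 7.62
ee_pos: [0.5443, 0.3151, 0.2185]
eef_rot: [0.002, 1.0, -0.0, 0.0]
ft_force: [-0.0, 1.3, 0.2]
width: 0.0349
```

```bash
python3 -c "
from h import *
s2,c2=snap('side','s8');s,c=snap('wrist','w8');print(s2['ee_pos'],s2['joint_positions'])
a=cv2.resize(cv2.imread('pics/s8.png')[220:350,250:400],None,fx=4,fy=4)
cv2.imwrite('pics/z8.png',a)
rel([.543,.3165,.136],180)"
```

```text
[0.54426144 0.31514901 0.21850173] [-0.63782304  0.38503033  0.05128068  1.54871049 -0.01999772  1.20810224
  0.98391937]
shift [0.001  0.0007 0.0825] rot [-0.      0.0004 -0.0017]
```

View pics/z8.png

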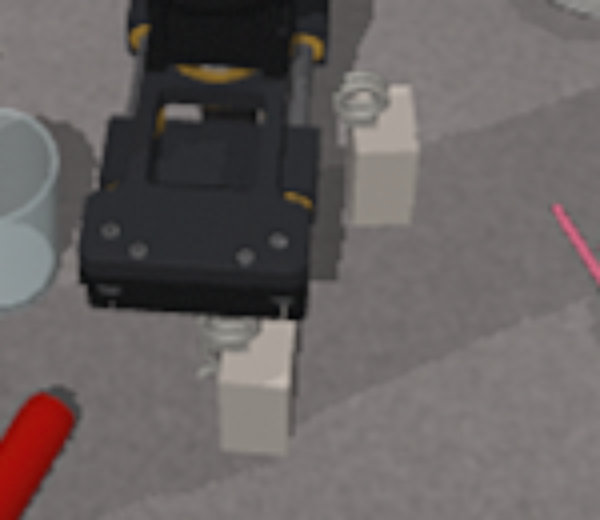

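View pics/w8.png

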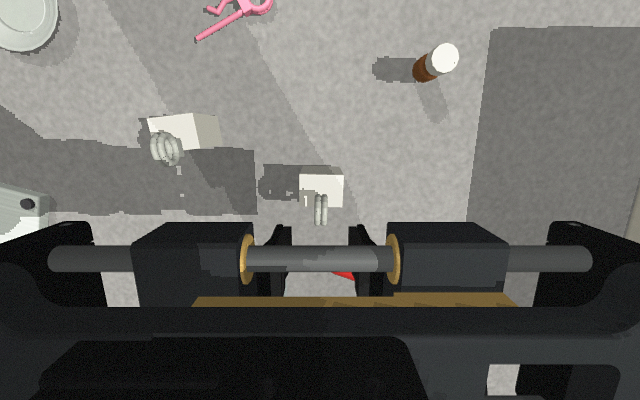

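```bash
python3 -c "
from h import *
i=cv2.imread('pics/s8.png');j=cv2.imread('pics/s1.png')
ks=cam(camera('side'))
a=cv2.resize(i[235:280,325:365],None,fx=9,fy=9,interpolation=0);b=cv2.resize(j[290:335,292:332],None,fx=9,fy=9,interpolation=0)
cv2.imwrite('pics/z9.png',np.hstack([a,b]))
for nm,leg in [('A',[.539,.3165,.06]),('B',[.4885,.192,.06])]:
  for o in [(17,-30),(7.7,-21.5),(12,0),(12,-5)]: print(nm,o,proj(ks,np.array(leg)+[o[0]/1e3,0,o[1]/1e3]).round(1))
"
```

```text
A (17, -30) [300.8 313.4]
A (7.7, -21.5) [305.9 311.3]
A (12, 0) [303.2 304.7]
A (12, -5) [303.3 306.2]
B (17, -30) [332.3 259.2]
B (7.7, -21.5) [337.1 256.8]
B (12, 0) [335.3 250. ]
B (12, -5) [335.2 251.6]
```

View pics/z9.png

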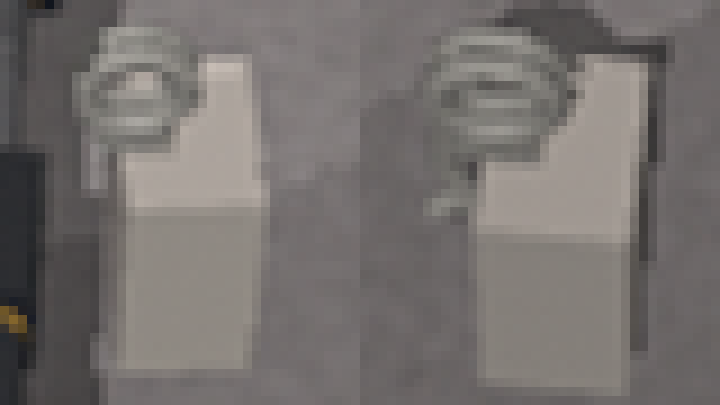

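A's bow tip appears exactly where the cotter's should (301,313), so this is the cotter. Descend and grip.

Emit:
arm_command([
  [40,[0.001,0.0008,0.015],[0,0,0]],
  [40,[0.001,0.0008,0.03],[0,0,0]],
  [40,[0.001,0.0008,0.045],[0,0,0]],
  [40,[0.001,0.0008,0.06],[0,0,0]],
  [40,[0.001,0.0008,0.07],[0,0,0]],
  [40,[0.001,0.0008,0.077],[0,0,0]],
  [40,[0.001,0.0008,0.08],[0,0,0]],
  [40,[0.001,0.0008,0.082],[0,0,0]],
  [40,[0.001,0.0008,0.082],[0,0,0]],
  [40,[0.001,0.0008,0.082],[0,0,0]],
])

```text
time: 8.6
ee_pos: [0.5429, 0.3174, 0.137]
eef_rot: [-0.001, 1.0, 0.0, 0.0]
ft_force: [-0.4, 0.2, -0.9]
width: 0.035
```

```bash
python3 -c "
from h import *
s2,c2=snap('side','s10');s,c=snap('wrist','w10');print(s2['ee_pos'],s2['ft_force'])
a=cv2.resize(cv2.imread('pics/s10.png')[260:350,260:380],None,fx=5,fy=5)
cv2.imwrite('pics/z10.png',a)
rel([.543,.3165,.136],180)"
```

```text
[0.54292299 0.31739653 0.13696844] [-0.42509523  0.2298977  -0.87794366]
shift [-0.0001 -0.0009  0.001 ] rot [0.0008 0.0009 0.0011]
```

View pics/z10.png

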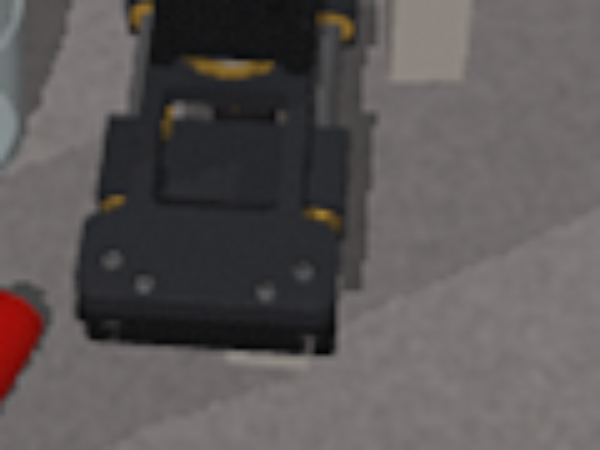

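View pics/w10.png

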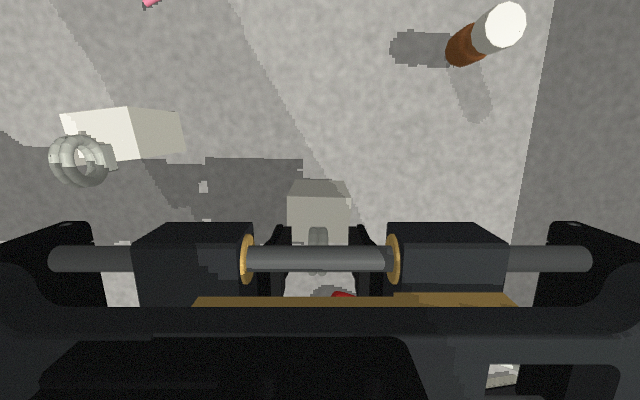

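The eye (318,235) sits between the fingers; closing.

Emit:
arm_command([
  [8,[0,0,0],[0,0,0]],
  [0,[0,0,0],[0,0,0]],
  [0,[0,0,0],[0,0,0]],
  [0,[0,0,0],[0,0,0]],
  [0,[0,0,0],[0,0,0]],
  [0,[0,0,0],[0,0,0]],
  [0,[0,0,-0.002],[0,0,0]],
  [0,[0,0,-0.005],[0,0,0]],
  [0,[0,0,-0.01],[0,0,0]],
  [0,[0,0,-0.015],[0,0,0]],
], squeeze=35)

```text
time: 9.53
ee_pos: [0.5426, 0.3172, 0.1518]
eef_rot: [-0.001, 1.0, 0.0, -0.0]
ft_force: [0.2, 0.5, 0.2]
width: 0.0106
```

Emit:
arm_command([
  [0,[0,0,-0.015],[0,0,0]],
  [0,[0,0,-0.03],[0,0,0]],
  [0,[0,0,-0.045],[0,0,0]],
  [0,[0,0,-0.06],[0,0,0]],
  [0,[0,0,-0.075],[0,0,0]],
  [0,[0,0,-0.095],[0,0,0]],
  [0,[0,0,-0.115],[0,0,0]],
  [0,[0,0,-0.13],[0,0,0]],
  [0,[0,0,-0.135],[0,0,0]],
  [0,[0,0,-0.135],[0,0,0]],
])

```text
time: 10.37
ee_pos: [0.543, 0.3174, 0.288]
eef_rot: [-0.001, 1.0, 0.001, 0.001]
ft_force: [0.3, -0.2, -1.3]
width: 0.0106
```

```bash
python3 -c "
from h import *
s2,c2=snap('side','s11');s,c=snap('wrist','w11');print(s2['ee_pos'],s2['ft_force'])
cv2.imwrite('pics/z11.png',cv2.resize(cv2.imread('pics/s11.png')[200:350,220:400],None,fx=4,fy=4))
rel([.553,-.10,.285],163.5)"
```

```text
[0.54304815 0.31744352 0.28801898] [ 0.30164125 -0.24943731 -1.34965278]
shift [-0.0101 -0.4171  0.0006] rot [-0.0004 -0.0006  0.2892]
```

View pics/z11.png

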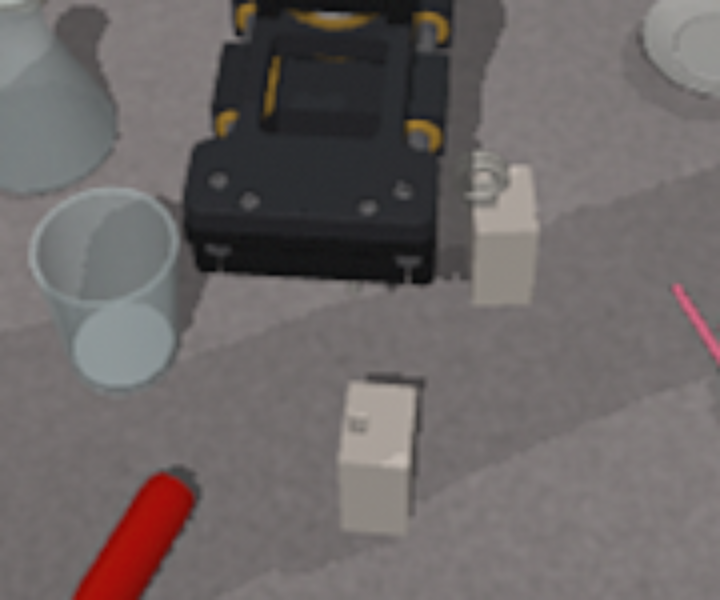

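View pics/w11.png

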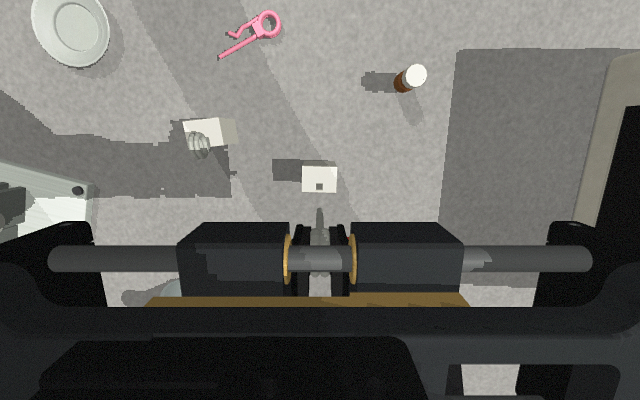

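Cotter lifted; the wrist view shows the empty block hole at (319,186) directly under the leg. That is a good reference pixel for aligning over the pin's hole with the same relative height.

```bash
python3 -c "
from h import *
i=cv2.imread('pics/w11.png',0).astype(float);w=i[176:196,306:334]
print(w[4:16,8:19].astype(int))
m=np.clip(160-w,0,None);m[:4]=0;m[16:]=0;m[:,:6]=0;m[:,-6:]=0
v,u=np.mgrid[176:196,306:334];p=((m*u).sum()/m.sum(),(m*v).sum()/m.sum());print('ref',p)
s=read_state();c=camera('wrist');k=cam(c,s);print('hole w',onz(k,*p,.06))
ks=cam(camera('side'));print('hole side',onz(ks,309,305.75,.06))
kt=cam(camera('top'));print(onz(kt,432.1-.5,184-.0,.091))
rel([.559,-.152,.319],163.7)
print(s['joint_positions'])
"
```

```text
[[229 230 229 229 230 229 230 230 229 231 229]
 [230 231 229 232 230 231 232 231 229 229 229]
 [230 230 228 229 228 230 228 229 229 230 229]
 [230 228 172 170 169 170 170 177 177 231 233]
 [231 238 116 105 109 107 103 107 136 231 231]
 [232 237 121 108 109 111 111 109 139 234 232]
 [231 238 121 106 106 110 111 104 151 232 231]
 [232 237 120 111 111 114 107 107 151 232 232]
 [232 238 124 111 110 111 110 106 150 235 230]
 [230 233 146 140 140 143 142 140 160 231 232]
 [233 218 213 211 214 214 210 210 209 230 231]
 [229 230 229 229 232 232 233 231 230 229 230]]
ref (np.float64(318.75990396158466), np.float64(186.14165666266507))
hole w [0.54009974 0.31605085 0.06      ]
hole side [0.54070324 0.31777927 0.06      ]
[ 0.55409729 -0.15134963  0.091     ]
shift [-0.0161 -0.469  -0.0336] rot [-0.0013 -0.0015  0.2857]
[-0.64350731  0.34020518  0.05373855  1.46552352 -0.01853876  1.33712086
  0.98346354]
```

Emit:
arm_command([
  [0,[0,-0.02,-0.01],[0,0,0.02]],
  [0,[0,-0.045,-0.02],[0,0,0.04]],
  [0,[0,-0.075,-0.03],[0,0,0.06]],
  [0,[0,-0.105,-0.033],[0,0,0.08]],
  [0,[-0.002,-0.135,-0.033],[0,0,0.1]],
  [0,[-0.004,-0.165,-0.033],[0,0,0.12]],
  [0,[-0.006,-0.195,-0.033],[0,0,0.14]],
  [0,[-0.008,-0.225,-0.033],[0,0,0.16]],
  [0,[-0.009,-0.25,-0.033],[0,0,0.18]],
  [0,[-0.01,-0.275,-0.033],[0,0,0.2]],
])

```text
time: 11.45
ee_pos: [0.5526, 0.0405, 0.3186]
eef_rot: [0.1, 0.995, -0.0, -0.0]
ft_force: [0.5, -0.2, -0.0]
width: 0.0108
```

```bash
python3 -c "
from h import *
rel([.557,-.152,.319],163.7)"
```

```text
shift [-0.0426 -0.1878 -0.0004] rot [-0.0004 -0.0009  0.084 ]
```

Emit:
arm_command([
  [0,[-0.006,-0.027,0],[0,0,0.012]],
  [0,[-0.012,-0.055,0],[0,0,0.024]],
  [0,[-0.018,-0.082,0],[0,0,0.036]],
  [0,[-0.024,-0.11,0],[0,0,0.048]],
  [0,[-0.03,-0.135,0],[0,0,0.06]],
  [0,[-0.036,-0.157,0],[0,0,0.07]],
  [0,[-0.04,-0.173,0],[0,0,0.08]],
  [0,[-0.042,-0.182,0],[0,0,0.084]],
  [0,[-0.042,-0.185,0],[0,0,0.084]],
  [0,[-0.042,-0.185,0],[0,0,0.084]],
])

```text
time: 12.28
ee_pos: [0.5575, -0.1472, 0.3189]
eef_rot: [0.141, 0.99, 0.0, -0.0]
ft_force: [0.1, 0.1, 0.0]
width: 0.0106
```

```bash
python3 -c "
from h import *
s,c=snap('wrist','w13');print(s['ee_pos'],s['joint_positions'],s['ft_force']);rel([.557,-.152,.319],163.7)
cv2.imwrite('pics/z13.png',cv2.resize(cv2.imread('pics/w13.png')[110:250,230:420],None,fx=4,fy=4,interpolation=0))"
```

```text
[ 0.55752866 -0.14720251  0.31889546] [-0.1415732   0.21317956  0.37732455  1.57292959 -0.07980553  1.37131156
  1.53191212] [0.06625594 0.08259419 0.01004683]
shift [-0.0009 -0.0057 -0.    ] rot [ 0.0005 -0.0005  0.0029]
```

View pics/z13.png

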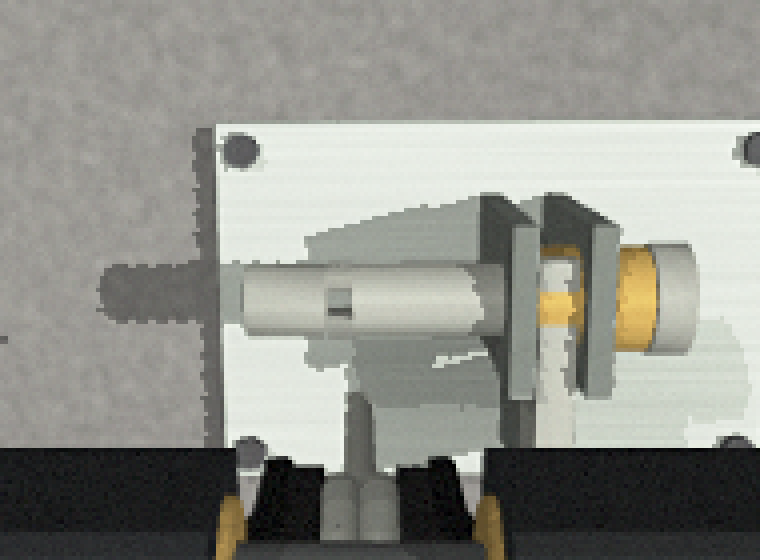

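```bash
python3 -c "
from h import *
s=read_state();c=camera('wrist');k=cam(c,s);Rw=R.from_quat(s['eef_rot'])
a=onz(k,318.76,186.14,.091);i=c['pixels'].astype(int).mean(2)
print(i[180:191,309:321].astype(int))
b=onz(k,314.5,185.2,.091)
print(b,Rw.inv().apply(b-a)*1e3, 'pxscale',np.linalg.norm(onz(k,318,186,.091)-onz(k,319,186,.091)),np.linalg.norm(onz(k,318,186,.091)-onz(k,318,187,.091)))
"
```

```text
[[167 166 175 175 175 177 174 176 179 180 179 181]
 [176 169 171 172 169 171 171 168 182 188 192 186]
 [181 162 143 141 140 143 139 132 179 194 196 197]
 [187 166 145 149 149 146 150 130 189 201 203 202]
 [191 173 133 156 156 155 153 152 195 210 208 211]
 [196 174 137 159 158 156 158 154 197 213 211 209]
 [202 181 131 148 151 150 148 141 188 202 200 201]
 [204 178  88  80  74  78  79  73 168 199 199 197]
 [192 175 110  90  94  92  99  87 169 197 200 196]
 [188 171 162 161 161 161 147 119 170 191 191 190]
 [186 176 170 168 171 170 169 169 182 187 187 186]]
[ 0.55343134 -0.15084087  0.091     ] [ 1.10551530e+00 -4.93707540e+00 -2.14287016e-03] pxscale 0.0011597204239872615 0.001182113493958737
```

```bash
python3 -c "
from h import *
s=read_state();c=camera('wrist');k=cam(c,s);Rw=R.from_quat(s['eef_rot']);M=Rw.as_matrix()
i=c['pixels'].astype(float).mean(2)
for u in (300,305,324,330): print(u,i[171:198,u].astype(int))
ref=onz(k,318.9,186.2,.091)
for dx in (-1,0,1,2,3):
    ax=ref+M[:,0]*dx*1e-3+M[:,1]*-.006; ax[2]=.08
    v=[proj(k,ax+.011*(np.cos(t)*M[:,0]+np.sin(t)*np.array([0,0,1])))[1] for t in np.linspace(0,2*np.pi,721)]
    print(dx,min(v),max(v),'top line',proj(k,ax+[0,0,.011]))
"
```

```text
300 [231 231 228 231 225 109 144 157 162 174 181 186 192 195 197 197 198 185
 185 180 173 141 136 204 231 229 226]
305 [164 177 239 231 146 107 141 154 162 169 175 183 187 192 196 201 195 188
 185 181 174 154 132 141 175 237 225]
324 [154 156 158 160 153 127 153 166 171 180 189 195 201 209 209 200 199 197
 191 184 170 156 133 142 132 130 129]
330 [158 158 158 156 152 128 151 165 171 181 189 194 203 211 212 203 194 194
 191 183 171 153 135 146 133 127 128]
-1 176.0009738453533 194.38589913443636 top line [313.73188263 187.04153136]
0 175.17165224503535 193.5729660035311 top line [313.72826251 186.19595162]
1 174.3410932327431 192.7589652981718 top line [313.72463693 185.34910007]
2 173.50932003317874 191.9438953727128 top line [313.7210059  184.50097385]
3 172.67611447420782 191.12763775759572 top line [313.7173694  183.65157007]
```

Wrist view: the pin's cross hole is at about (313.5,185), reference (318.9,186.2), so shift about −6 mm in tool y and +0.5 mm in tool x. Descending to 20 mm above the pin, then looking again.

Emit:
arm_command([
  [0,[0.0005,-0.003,0],[0,0,0]],
  [0,[0.0005,-0.006,0.01],[0,0,0]],
  [0,[0.0005,-0.006,0.025],[0,0,0]],
  [0,[0.0005,-0.006,0.04],[0,0,0]],
  [0,[0.0005,-0.006,0.055],[0,0,0]],
  [0,[0.0005,-0.006,0.068],[0,0,0]],
  [0,[0.0005,-0.006,0.075],[0,0,0]],
  [0,[0.0005,-0.006,0.08],[0,0,0]],
  [0,[0.0005,-0.006,0.08],[0,0,0]],
  [0,[0.0005,-0.006,0.08],[0,0,0]],
])

```text
time: 13.27
ee_pos: [0.5555, -0.1531, 0.2395]
eef_rot: [0.141, 0.99, 0.0, 0.0]
ft_force: [0.8, -0.5, -0.3]
width: 0.0109
```

```bash
python3 -c "
from h import *
s,c=snap('wrist','w14');print(s['ee_pos'],s['ft_force']);snap('side','s14');snap('top','t14')
cv2.imwrite('pics/z14.png',cv2.resize(cv2.imread('pics/w14.png')[130:250,240:400],None,fx=5,fy=5,interpolation=0))
a=cv2.resize(cv2.imread('pics/s14.png')[90:190,270:370],None,fx=4,fy=4);b=cv2.resize(cv2.imread('pics/t14.png')[130:230,360:460],None,fx=4,fy=4)
cv2.imwrite('pics/z14b.png',np.hstack([a,b]))
"
```

```text
[ 0.55551854 -0.15306275  0.23949576] [ 0.84228132 -0.5391069  -0.26501108]
```

View pics/z14.png

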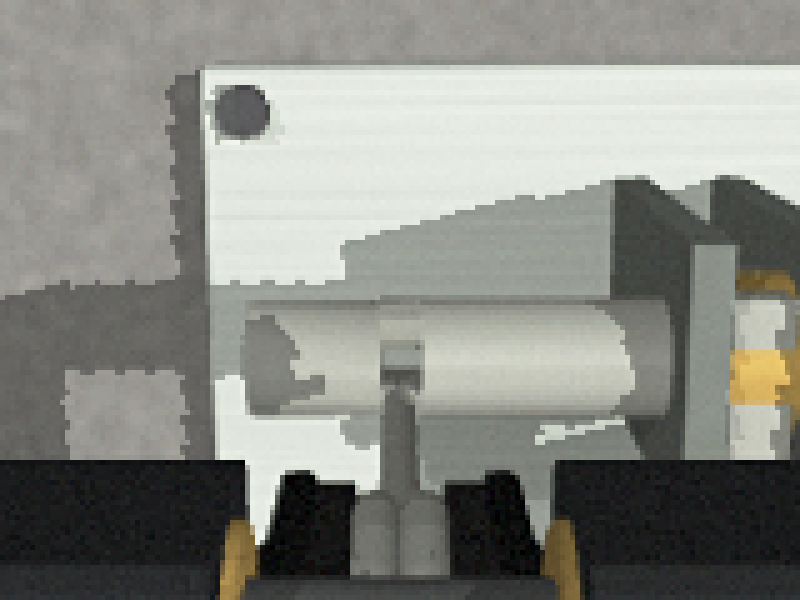

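View pics/z14b.png

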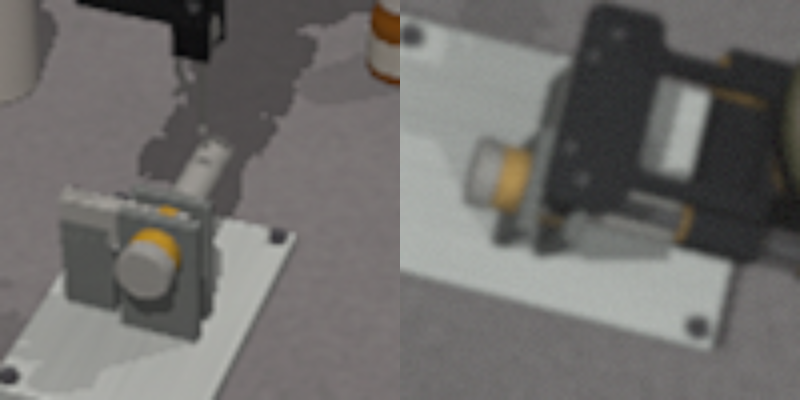

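```bash
python3 -c "
from h import *
s=read_state();c=camera('wrist');k=cam(c,s);Rw=R.from_quat(s['eef_rot']);f=lambda p:(Rw.inv().apply(p-s['ee_pos'])*1e3).round(2)
i=c['pixels'].astype(int).mean(2)
print(i[190:214,314:327].astype(int))
print('tip +x rim',f(onz(k,319.5,206.5,.1105)))
for v in (197.5,202.6,207.1): print('hole',v,f(onz(k,320,v,.0905)))
for u in (315.7,324.3): print('hole u',f(onz(k,u,202,.0905)))
print('blockhole leg',np.array([2.9,0]))
for dx in (1,2,3,4):
    M=Rw.as_matrix();ax=s['ee_pos']+M[:,0]*dx*1e-3; ax[2]=.08
    v=[proj(k,ax+.011*(np.cos(t)*M[:,0]+np.sin(t)*np.array([0,0,1])))[1] for t in np.linspace(0,2*np.pi,721)]
    print(dx,min(v),max(v))
print(i[186:216,300].astype(int))
"
```

```text
[[112 116 155 147 146 143 148 145 147 147 134 131 128]
 [131 132 145 146 142 141 141 146 144 145 148 148 148]
 [147 150 148 141 144 145 146 146 145 145 150 157 155]
 [151 154 168 168 166 170 168 167 167 164 170 165 163]
 [158 152 174 171 175 173 177 172 172 175 173 172 172]
 [165 162 174 170 171 173 176 172 172 169 174 176 176]
 [169 166 170 171 169 170 169 172 169 170 174 184 183]
 [175 178 163 160 160 160 164 162 162 160 169 188 188]
 [179 180 145 140 140 141 138 141 138 138 142 195 196]
 [180 182 145 146 148 148 145 145 146 142 143 200 200]
 [185 187 134 150 151 151 154 151 153 151 144 205 202]
 [188 194 136 154 155 156 153 159 151 151 142 208 208]
 [193 195 135 150 154 152 154 153 152 150 146 204 206]
 [197 203  89  82  80  77  82  82  85  78 141 198 200]
 [198 202  92  80  79  78  77  77  90  89 142 197 198]
 [193 191 100  79  79  74  84  92  92  88 139 195 198]
 [186 186 106 106 104  99 102 104  99  90 141 193 193]
 [184 179 177 170 166 138 134 170 161 123 154 188 187]
 [185 180 173 130  96  98 107 125 164 170 175 182 182]
 [177 173 168  98  93  95 106 111 145 161 168 174 173]
 [166 163 138  99  96  95  90  80 119 146 157 163 160]
 [147 146 136 105  95  97  91  84  82 149 150 145 146]
 [142 149 125  98  96  96  87  84  69 138 136 130 127]
 [151 158 110  94  98  98  90  89  72 135 128 130 126]]
tip +x rim [  4.42   0.16 129.48]
hole 197.5 [  7.14   0.59 149.48]
hole 202.6 [  2.48   0.6  149.48]
hole 207.1 [ -1.68   0.61 149.49]
hole u [  3.03  -3.22 149.48]
hole u [  3.03   4.42 149.48]
blockhole leg [2.9 0. ]
1 189.1731299589341 212.95477386728004
2 188.1135693435487 211.91757807667852
3 187.05171673128723 210.87861380479706
4 185.9877275878727 209.83770986230718
[146 156 160 141 120 144 154 159 165 171 177 181 188 188 192 194 191 197
 192 127 124 126 122 121 113 142 164 229 227 224]
```

Leg and hole appear aligned to within about 0.5 mm; small correction and feel downward to 22 mm (contact, if missed, would come at about 19.5 mm).

Emit:
arm_command([
  [0,[0.0004,0.0004,0.003],[0,0,0]],
  [0,[0.0004,0.0004,0.007],[0,0,0]],
  [0,[0.0004,0.0004,0.011],[0,0,0]],
  [0,[0.0004,0.0004,0.014],[0,0,0]],
  [0,[0.0004,0.0004,0.016],[0,0,0]],
  [0,[0.0004,0.0004,0.018],[0,0,0]],
  [0,[0.0004,0.0004,0.0195],[0,0,0]],
  [0,[0.0004,0.0004,0.021],[0,0,0]],
  [0,[0.0004,0.0004,0.0225],[0,0,0]],
  [0,[0.0004,0.0004,0.0225],[0,0,0]],
])

```text
time: 14.3
ee_pos: [0.555, -0.1525, 0.2164]
eef_rot: [0.141, 0.99, 0.0, -0.0]
ft_force: [-0.1, -0.6, -0.9]
width: 0.0108
```

Emit:
arm_command([
  [0,[0,0,0.001],[0,0,0]],
  [0,[0,0,0.002],[0,0,0]],
  [0,[0,0,0.003],[0,0,0]],
  [0,[0,0,0.004],[0,0,0]],
  [0,[0,0,0.005],[0,0,0]],
  [0,[0,0,0.006],[0,0,0]],
  [0,[0,0,0.007],[0,0,0]],
  [0,[0,0,0.008],[0,0,0]],
  [0,[0,0,0.008],[0,0,0]],
  [0,[0,0,0.008],[0,0,0]],
])

```text
time: 15.13
ee_pos: [0.5551, -0.1525, 0.2087]
eef_rot: [0.141, 0.99, 0.0, -0.0]
ft_force: [-0.1, -0.4, -0.1]
width: 0.0111
```

```bash
python3 -c "
from h import *
s,c=snap('wrist','w15');print(s['ee_pos'],s['ft_force'],s['torque'],s['width'])
cv2.imwrite('pics/z15.png',cv2.resize(cv2.imread('pics/w15.png')[130:250,240:400],None,fx=5,fy=5,interpolation=0))
"
```

```text
[ 0.555135   -0.15252307  0.20865146] [-0.06618916 -0.41776618 -0.08856504] [ 0.01321253  0.02408226 -0.00725208] 0.011148582409150426
```

View pics/z15.png

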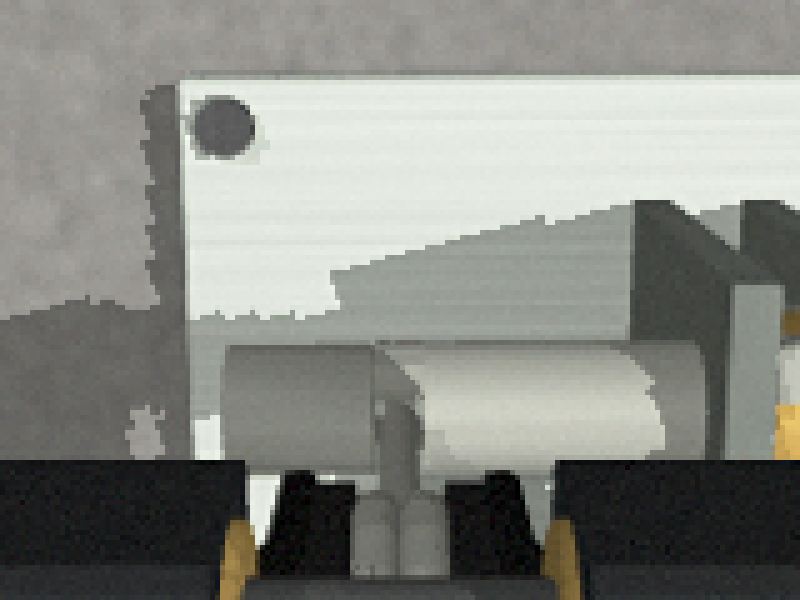

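The leg is in the hole with near zero force. Continuing down.

Emit:
arm_command([
  [0,[0,0,0.002],[0,0,0]],
  [0,[0,0,0.004],[0,0,0]],
  [0,[0,0,0.006],[0,0,0]],
  [0,[0,0,0.008],[0,0,0]],
  [0,[0,0,0.01],[0,0,0]],
  [0,[0,0,0.012],[0,0,0]],
  [0,[0,0,0.014],[0,0,0]],
  [0,[0,0,0.016],[0,0,0]],
  [0,[0,0,0.018],[0,0,0]],
  [0,[0,0,0.019],[0,0,0]],
])

```text
time: 16.02
ee_pos: [0.5551, -0.1525, 0.1894]
eef_rot: [0.141, 0.99, 0.0, -0.0]
ft_force: [0.6, 0.9, -1.2]
width: 0.0107
```

Emit:
arm_command([
  [0,[0,0,0.001],[0,0,0]],
  [0,[0,0,0.002],[0,0,0]],
  [0,[0,0,0.003],[0,0,0]],
  [0,[0,0,0.004],[0,0,0]],
  [0,[0,0,0.005],[0,0,0]],
  [0,[0,0,0.006],[0,0,0]],
  [0,[0,0,0.007],[0,0,0]],
  [0,[0,0,0.008],[0,0,0]],
  [0,[0,0,0.009],[0,0,0]],
  [0,[0,0,0.01],[0,0,0]],
])

```text
time: 16.85
ee_pos: [0.5566, -0.1528, 0.1808]
eef_rot: [0.141, 0.99, -0.0, 0.002]
ft_force: [4.7, -0.2, 6.0]
width: 0.0108
```

Emit:
arm_command([
  [0,[0,0,0.001],[0,0,0]],
  [0,[0,0,0.002],[0,0,0]],
  [0,[0,0,0.003],[0,0,0]],
  [0,[0,0,0.004],[0,0,0]],
  [0,[0,0,0.005],[0,0,0]],
  [0,[0,0,0.006],[0,0,0]],
  [0,[0,0,0.007],[0,0,0]],
  [0,[0,0,0.008],[0,0,0]],
  [0,[0,0,0.008],[0,0,0]],
  [0,[0,0,0.008],[0,0,0]],
])

```text
time: 17.68
ee_pos: [0.5563, -0.1528, 0.1719]
eef_rot: [0.141, 0.99, -0.0, 0.002]
ft_force: [7.9, -1.9, -3.0]
width: 0.0107
```

Now it is being pulled down (fz = −3 N); last few millimetres.

Emit:
arm_command([
  [0,[0,0,0.001],[0,0,0]],
  [0,[0,0,0.002],[0,0,0]],
  [0,[0,0,0.003],[0,0,0]],
  [0,[0,0,0.004],[0,0,0]],
  [0,[0,0,0.005],[0,0,0]],
  [0,[0,0,0.006],[0,0,0]],
  [0,[0,0,0.006],[0,0,0]],
  [0,[0,0,0.006],[0,0,0]],
  [0,[0,0,0.006],[0,0,0]],
  [0,[0,0,0.006],[0,0,0]],
])

```text
time: 18.52
ee_pos: [0.5554, -0.1526, 0.1666]
eef_rot: [0.141, 0.99, 0.0, 0.0]
ft_force: [0.8, -0.4, 8.4]
width: 0.0108
```

```bash
python3 -c "
from h import *
s,c=snap('wrist','w16');print(s['ee_pos'],s['ft_force'],s['torque'],s['width'])
cv2.imwrite('pics/z16.png',cv2.resize(cv2.imread('pics/w16.png')[130:280,220:420],None,fx=4,fy=4,interpolation=0))
"
```

```text
[ 0.5554186  -0.15261077  0.16658497] [ 0.83770766 -0.44047192  8.43469181] [-0.00134499 -0.12388605  0.02352978] 0.010817145779474117
```

View pics/z16.png

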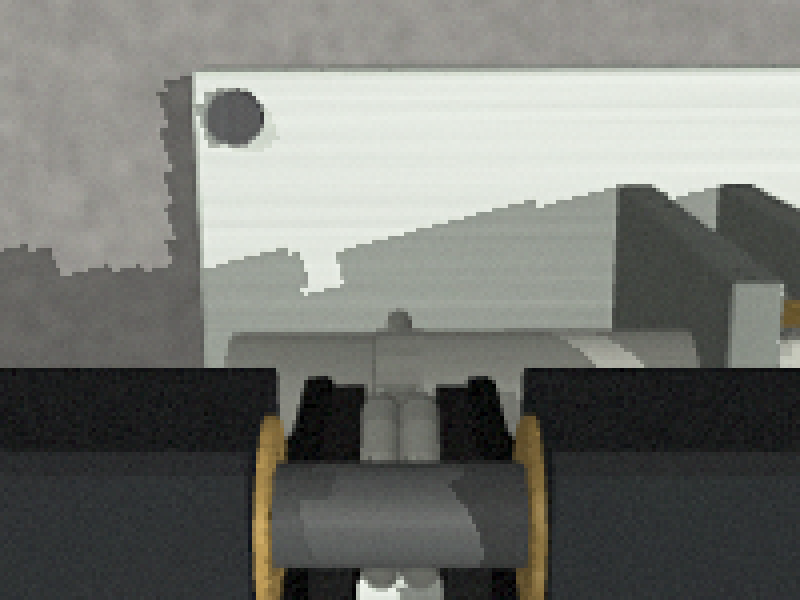

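Snapped: side force is gone and there's firm upward contact at z = 0.1666 (expected about 0.168). A slight extra press to confirm the stop, then relax and open.

Emit:
arm_command([
  [0,[0,0,0.001],[0,0,0]],
  [0,[0,0,0.002],[0,0,0]],
  [0,[0,0,0.002],[0,0,0]],
  [0,[0,0,0.002],[0,0,0]],
  [0,[0,0,0.002],[0,0,0]],
  [0,[0,0,0.002],[0,0,0]],
  [0,[0,0,0.002],[0,0,0]],
  [0,[0,0,0.002],[0,0,0]],
  [0,[0,0,0.002],[0,0,0]],
  [0,[0,0,0.002],[0,0,0]],
])

```text
time: 19.4
ee_pos: [0.5556, -0.1527, 0.166]
eef_rot: [0.141, 0.99, 0.0, 0.001]
ft_force: [-4.5, 0.6, 21.5]
width: 0.0107
```

Emit:
arm_command([
  [0,[0,0,-0.002],[0,0,0]],
  [0,[0,0,-0.003],[0,0,0]],
  [0,[0,0,-0.003],[0,0,0]],
  [28,[0,0,-0.003],[0,0,0]],
  [28,[0,0,-0.003],[0,0,0]],
  [28,[0,0,-0.003],[0,0,0]],
  [28,[0,0,-0.003],[0,0,0]],
  [28,[0,0,-0.003],[0,0,0]],
  [28,[0,0,-0.004],[0,0,0]],
  [28,[0,0,-0.005],[0,0,0]],
])

```text
time: 20.23
ee_pos: [0.5551, -0.1525, 0.1687]
eef_rot: [0.141, 0.99, 0.0, -0.0]
ft_force: [1.4, 0.2, 0.1]
width: 0.0244
```

Emit:
arm_command([
  [28,[0,0,-0.01],[0,0,0]],
  [28,[0,0,-0.02],[0,0,0]],
  [28,[0,0,-0.035],[0,0,0]],
  [28,[0,0,-0.05],[0,0,0]],
  [28,[0,0,-0.07],[0,0,0]],
  [28,[0,0,-0.09],[0,0,0]],
  [28,[0,0,-0.11],[0,0,0]],
  [28,[0,0,-0.13],[0,0,0]],
  [28,[0,0,-0.14],[0,0,0]],
  [28,[0,0,-0.14],[0,0,0]],
])

```text
time: 21.07
ee_pos: [0.556, -0.1529, 0.3119]
eef_rot: [0.141, 0.99, 0.0, 0.002]
ft_force: [0.3, -0.4, 0.1]
width: 0.0246
```

```bash
python3 -c "
from h import *
s,c=snap('wrist','w17');print(s['ee_pos'],s['ft_force'],s['width']);snap('side','s17')
cv2.imwrite('pics/z17.png',np.hstack([cv2.resize(cv2.imread('pics/w17.png')[110:250,240:380],None,fx=2.85,fy=2.85,interpolation=0),cv2.resize(cv2.imread('pics/s17.png')[90:190,270:370],(399,399))]))
"
```

```text
[ 0.55596079 -0.15290195  0.31190514] [ 0.31376406 -0.42137475  0.06833898] 0.02461688434868541
```

View pics/z17.png

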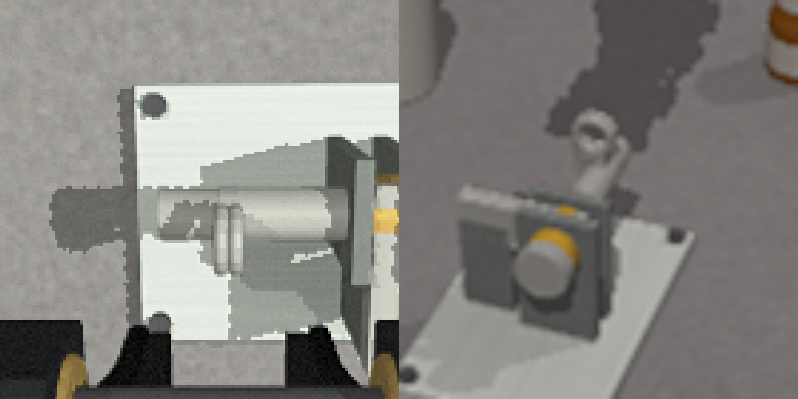

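Emit:
arm_command([
  [28,[0.02,0.01,0],[0,0,0]],
  [28,[0.04,0.03,0],[0,0,0]],
  [28,[0.06,0.06,0],[0,0,0]],
  [28,[0.07,0.09,0],[0,0,0]],
  [28,[0.08,0.12,0],[0,0,0]],
  [28,[0.09,0.15,0],[0,0,0]],
  [28,[0.1,0.18,0],[0,0,0]],
  [28,[0.1,0.21,0],[0,0,0]],
  [28,[0.1,0.23,0],[0,0,0]],
  [28,[0.1,0.24,0],[0,0,0]],
])

```text
time: 22.0
ee_pos: [0.5256, 0.109, 0.3071]
eef_rot: [0.139, 0.99, -0.0, -0.001]
ft_force: [-0.8, -0.5, -0.9]
width: 0.0245
```

```bash
python3 -c "
from h import *
s,c=snap('top','t18');print(s['ee_pos'],s['ft_force'],s['time']);s,c2=snap('side','s18');snap('wrist','w18')
ks=cam(c2);kt=cam(c)
leg=np.array([.5528,-.1515,.091]);x=np.array([.96,-.28,0])
print('pred eye side/top',proj(ks,leg+.004*x+[0,0,.019]),proj(kt,leg+.004*x+[0,0,.019]))
cv2.imwrite('pics/z18.png',np.hstack([cv2.resize(cv2.imread('pics/t18.png')[120:220,350:450],(399,399)),cv2.resize(cv2.imread('pics/s18.png')[90:190,270:370],(399,399))]))
"
```

```text
[0.52557884 0.1089911  0.30708681] [-0.82674643 -0.54605075 -0.907052  ] 22.0
pred eye side/top [318.96496092 122.96175491] [434.89695113 181.60918713]
```

View pics/z18.png

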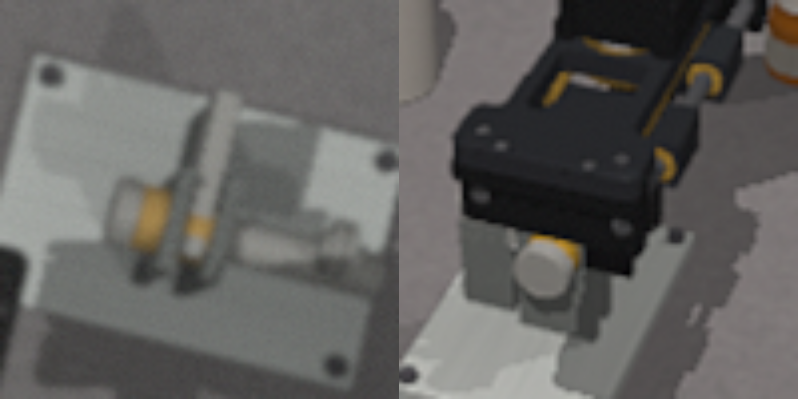

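View pics/t18.png

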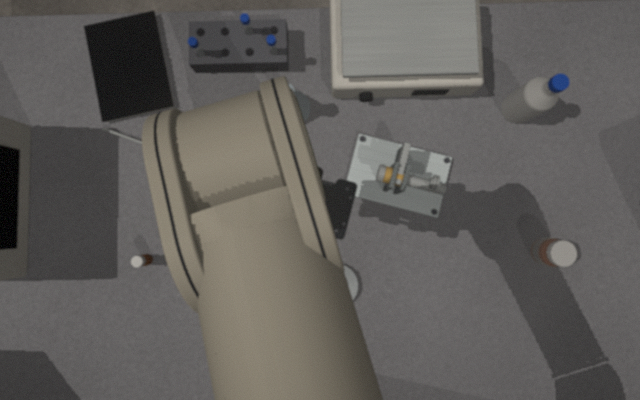

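```bash
python3 -c "
from h import *
print(close_job())"
```

```text
the job is handed in; nothing more can be done
None
```

The carrier is locked: the hitch pin is home and the spring cotter is seated through its cross hole, released and clear of the arm. I handed the job in at about 22 s.

- **Pin:** I pushed the head with the closed fingers until it stopped hard at about 39 N. The wrist and top pictures show the head against the brass liner. From the pictures the hole moved only about 34 mm. I took the pin to have started partly in, which I could not confirm.
- **Cotter:** I gripped it by its eye, lined the leg up over the hole with the wrist camera, and felt downward. The leg went straight in with almost no force, so I did not need to search along the pin.
- **Bow:** Riding over the pin's side, it pushed back with about 6 N, then pulled the cotter down. The side force then dropped to near zero and the neck met a firm stop (21 N in a last check press).
- **Last checks:** After release, the eye sat within about 1 px of its predicted seated place in the side view. The other things on the bench were not touched. In the last side picture the gripper hid the cotter, so that check uses the picture taken just after release.
- **Disagreement:** While lining up, the hole's outline and the pin's silhouette differed by 1–1.7 mm across the pin. I aimed between them.

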